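Set out the open spice pots in the retaining rail

ROBOT

A 6-joint arm with a two-finger parallel gripper is mounted at the origin on a cart in front of the work surface, level with it; the furniture and walls round the work are solid. World frame = base frame: x ahead of the robot, y to its left, z up, the work surface at z = 0. Lengths are in mm, angles in rad, forces in N, time in s.
With the tool pointing down it reaches from about 275 to 750 mm from the base axis. Payload 10.2 kg.
Tool frame: the origin (TCP) lies between the finger pads; the fingertips stand 11 mm ahead of it and the grasp point (between the pads) lies 8 mm behind it; z points along the fingers, y is the line along which they close (so a half turn about z gives the same grasp; the last joint's range is limited). The gripper opens to 85 mm and grips with 20 to 120 N. Pads are 22 mm wide; open, the fingers measure 114 mm over their backs; the gripper's body (76 mm by 85 mm) begins 54 mm behind the grasp point. The pads swing forward as they close: fully open they stand 13 mm farther back than shut.
Start: joints at [-1.341, 0.313, 1.498, -0, 1.331, -0.223], TCP at [229.668, -472.106, 242.294] pointing down, gripper open.
Joint ranges: [-2.94, 2.94], [-0.97, 2.17], [0.19, 2.56], [-1.23, 4.37], [0.02, 3.11], [-2.88, 2.88]. Speed limits (rad/s): [2.39, 2.39, 3.01, 3.14, 3.14, 3.14].

INTERFACE

Orientations are given as a unit quaternion [w, x, y, z].
In Python, from rig import sense, eyes, finish_job gives the robot as it stands.
- The arm moves only by the shell command python3 -m jog 'ROWS' [FORCE]. ROWS is JSON, a list of rows, each a list of 7 numbers: the shift along the tool's x, y, z in m, then the turn, a rotation vector about the tool's x, y, z in rad, then the finger opening in m, from 0 to 0.0854. In form: [[dx, dy, dz, rx, ry, rz, gripper], ...]. A call has 1 to 5 rows; each row shifts and turns the commanded pose from where the row before left it, along the tool's axes as they then stand; what a row does not reach is not made up. A row lasts 1/10 s, in which the tool goes at most 50 mm and 8.59 degrees, less where a joint would pass 70% of its speed; a pose out of reach is approached as far as the arm can. A call is refused whole if a number of a shift passes 0.05 or a number of a turn 0.15, either way. A call with a gripper value outside its range is refused whole. The fingers move at their own pace and stop on an object; FORCE is the grip in N (left out, the last holds). Time passes only in rows, so rows that do not move let the fingers close. It gives the time, the measured TCP pose, the force, the opening and the grip force at its end, in the units of the state.
- sense(): the state, without advancing time (a new reading comes with each control period).
- eyes.capture(name): name is "side" or "top" or "wrist"; returns the picture (384x512x3 uint8, red, green, blue); there is no depth.
- eyes.calibration(name): a dict with "fx", "fy", "cx", "cy" (pixels), "dist" ([k1, k2, p1, p2, k3] as OpenCV has them; the pictures are not rectified), "cam_to_world" (4x4, takes a point from camera to world coordinates); the wrist camera has in their place "mount" (4x4, takes a point from camera to tool coordinates, whose origin is the TCP and whose axes are the flange's). Camera axes: x right, y down, z forward; pixel columns grow to the right and rows downward; lengths in mm; the calibration is good to about 2 mm. A picture is of the moment at which its call begins: read the wrist's pose just before it. calibration takes no time and is no camera call.
- finish_job(): hands the job in; it is judged then, once.
The state is a dict: "time_s": time; "joints": joint angles; "dq": joint speeds; "tau": joint torques, N m; "eef_pos": TCP position; "ee_rot": TCP orientation; "force": force on the tool from outside, world axes, zero at the start; "wrist_torque": the same for the moment, N m; "grip_width": opening from 0.0 (shut) to 1.0 (fully open); "grip_force": force on a finger pad.
Only numpy, scipy, OpenCV 4.12 (cv2) and the standard library are available. Lean on these libraries where they do the work, as an engineer would, in place of code of your own. Each camera call takes 0.05 s, during which the arm holds its last target. There are 200 camera calls.

TASK

Set up the spices for cooking: take the loose cap off every spice pot that still has one and lay each cap flat in a compartment of the wooden tray, swing the rail's latch open, and slide the open pots upright in at the mouth of the steel rail, their feet under its lips, until all stand inside the latch. Once all the pots are in, close the latch fully across the slot behind them; don't disturb the mug, the tin or the teaspoon.

Things in the scene. Friction and masses are not known exactly. Their poses are not given: they have to be found in the camera images.
- rail: Fixed brushed-steel retaining rail, 319 x 62 x 24 mm. Origin: centre of its underside; x runs along the lane to the closed end, y across, z up. Lane 56 mm wide between side walls, its floor 3 mm above the worktop; lips overhang both sides: underside 10 mm, top 14 mm above the worktop, open slot of 45 mm between them. Holds five pots pushed up foot to foot, 16 mm to spare.
- rail_stop (a point): Point on the lane's centre line at the inner face of the end stop (24 mm high), at lane-floor height (rail x = +148 mm).
- rail_mouth (a point): Point on the lane's centre line at the open, slightly flared end, at lane-floor height (rail x = -150 mm). The lips start at x = -132 mm, their turned-up ends at -145 mm; a thin ramp leads up to the floor from x = -165 mm.
- latch (a joint): Swing latch at the rail's mouth, rad: 0 = closed, flat bar (12 mm wide, 14.5 to 18.5 mm above the worktop) square across the slot at rail x = -128 mm; grows to 2.5 = wide open, swung outward (away from the stop) and on round to the rail's -y side. Slight friction (0.06 N m), stays where left. It holds a pot back by its 40 mm barrel: the pot's axis must be at rail x >= -102 mm for it to close.
- latch_pivot (a point): The latch's vertical pivot axis, at rail x = -128 mm, y = -37 mm.
- latch_knob (a point): Middle of the upright wooden knob on the latch bar's free end: 13.6 mm in diameter, from 17 to 43 mm above the worktop (this point 32.5 mm above it), 72 mm from the pivot.
- tray: Shallow wooden tray fixed on the worktop, 66 x 182 x 9 mm, with three compartments in a row along its y, each 56 (x) x 54 (y) mm inside, centres at y = -59, 0, +59 mm; inner floor 4 mm above the worktop, walls 9 mm high. Origin: centre of its underside.
- pot_1: White ceramic spice pot on a wide flat foot. Origin: centre of its underside, z up. Foot 52 mm in diameter and 4 mm thick (flaring into the body up to 6 mm), body 40 mm in diameter up to 50 mm, neck 35 mm in diameter up to the rim at 66 mm; 140 g. Brim-full of spice; it may or may not wear a cap.
- pot_2: Spice pot, the same as pot_1.
- pot_3: Spice pot, the same as pot_1.
- pot_4: Spice pot, the same as pot_1. Never capped; may be absent.
- pot_5: Spice pot, the same as pot_1. Never capped; may be absent.
- cap_1: Wooden cap that sits loosely over the neck of its pot (cap_1 on pot_1 and so on): 43 mm in diameter, 16 mm high, hollow skirt 39 mm inside; origin at its centre, z up (8 mm to either face; on its pot 61 mm above the worktop, top at 69 mm); 25 g. Absent when its pot starts open.
- cap_2: Cap, the same as cap_1; starts on pot_2 or is absent.
- cap_3: Cap, the same as cap_1; starts on pot_3 or is absent.
- mug: White mug, 88 x 125 x 95 mm, a bystander. Origin: centre of its underside.
- tin: Flat tin, 63 x 105 x 26 mm, a bystander. Origin: centre of its underside.
- teaspoon: Teaspoon, 130 x 27 x 11 mm, a bystander lying in front. Origin: centre of its underside.
There are look-alikes about, which are no part of the job. What is shaped like the cap_2 but orange or pink is not meant.

How it is judged:
By the outcome, as a careful person would: the job done as asked, in the order asked, and still so for the second after the job is handed in, with the robot touching nothing.
Of pot_4, pot_5 only 1 to 2 are there at a start; the rules pass over those that are not, and their reading is None.
Of cap_1, cap_2, cap_3 only 1 to 2 are there at a start; the rules pass over those that are not, and their reading is None.
At some moment in a run one of pot_1, pot_2, pot_3, pot_4, pot_5 may be knocked a few centimetres aside while the robot is not near it.
Once in a run the grip may slacken for a moment while it holds something.
It also fails if it takes over 210 s, if anything falls off the work surface, if the arm or the gripper's body presses on something with over 40 N, if the wrist force passes 120 N, or if a joint passes its speed limit or range.

## Working session

There is one attempt and no reset: what is moved stays moved. The work goes in short steps, Python scripts to look and compute and a shell command to move; the robot and the scene stay as the last step left them, time stands still between calls to the robot, and variables do not carry over. Pictures are saved under pics/ and viewed, at most 14 in all, crops included, and the job is handed in when it is done.

```bash
mkdir -p pics; ls; python3 - <<'E'
from rig import sense, eyes
import cv2,numpy as np
s=sense();print(s)
for n in("side","top"):
    im=eyes.capture(n);np.save(f"pics/{n}0.npy",im);cv2.imwrite(f"pics/{n}0.png",cv2.resize(im[:,:,::-1],(800,600)))
    c=eyes.calibration(n);print(n,{k:np.round(v,3).tolist() for k,v in c.items()})
print({k:np.round(v,3).tolist() for k,v in eyes.calibration("wrist").items()})
E
```

```text
pics
{'time_s': 0.0, 'joints': array([-1.34138170e+00,  3.13419842e-01,  1.49843299e+00,  1.86919756e-05,
        1.33103135e+00, -2.23419383e-01]), 'dq': array([ 0.00111091, -0.00062359,  0.00052241,  0.00148842, -0.00187559,
       -0.0013312 ]), 'tau': array([-2.11508050e-04, -4.12270260e+01, -2.59742403e+01, -1.56982746e-04,
        4.14645896e-03,  3.22318044e-05]), 'eef_pos': array([ 229.62159538, -471.8445363 ,  241.75205148]), 'ee_rot': array([-6.45785812e-04,  9.74477282e-01,  2.24485212e-01,  7.14141179e-06]), 'force': array([ 0.44188841, -0.15225952,  0.48513924]), 'wrist_torque': array([ 0.00150792, -0.02652363,  0.0104036 ]), 'grip_force': 0.0, 'grip_width': 1.0020845104560652}
side {'fx': 476.224, 'fy': 476.224, 'cx': 257.559, 'cy': 195.288, 'dist': [0.065, 0.0, 0.0, 0.0, 0.0], 'cam_to_world': [[1.0, -0.014, 0.024, 485.208], [-0.028, -0.619, 0.785, -1117.838], [0.004, -0.786, -0.619, 903.21], [0.0, 0.0, 0.0, 1.0]]}
top {'fx': 499.037, 'fy': 499.037, 'cx': 258.82, 'cy': 193.473, 'dist': [-0.174, 0.0, 0.0, 0.0, 0.0], 'cam_to_world': [[0.021, -0.984, 0.177, 321.975], [-1.0, -0.023, -0.01, -61.907], [0.014, -0.176, -0.984, 1304.239], [0.0, 0.0, 0.0, 1.0]]}
{'fx': 266.081, 'fy': 266.081, 'cx': 253.794, 'cy': 190.947, 'dist': [-0.026, 0.0, 0.0, 0.0, 0.0], 'mount': [[-0.0, -0.945, -0.327, 85.415], [1.0, 0.0, -0.001, 0.039], [0.001, -0.327, 0.945, -132.304], [0.0, 0.0, 0.0, 1.0]]}
```

View pics/top0.png

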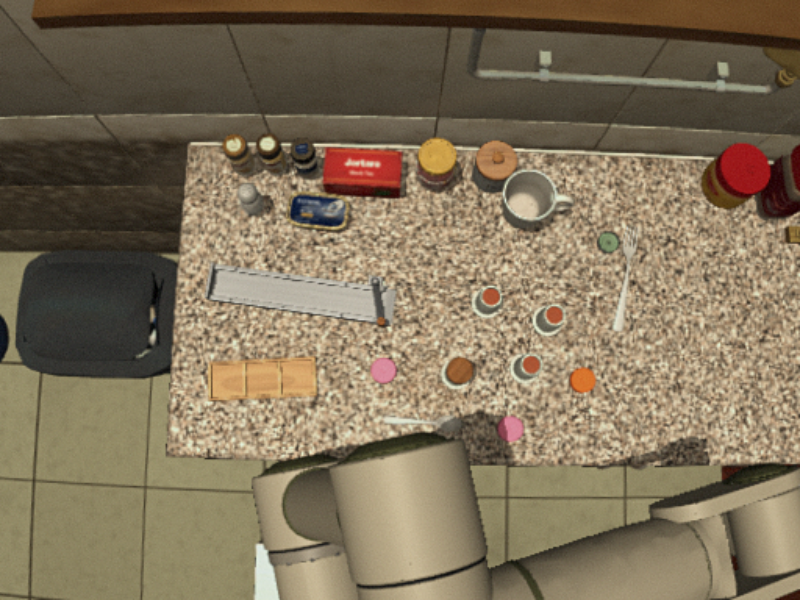

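View pics/side0.png

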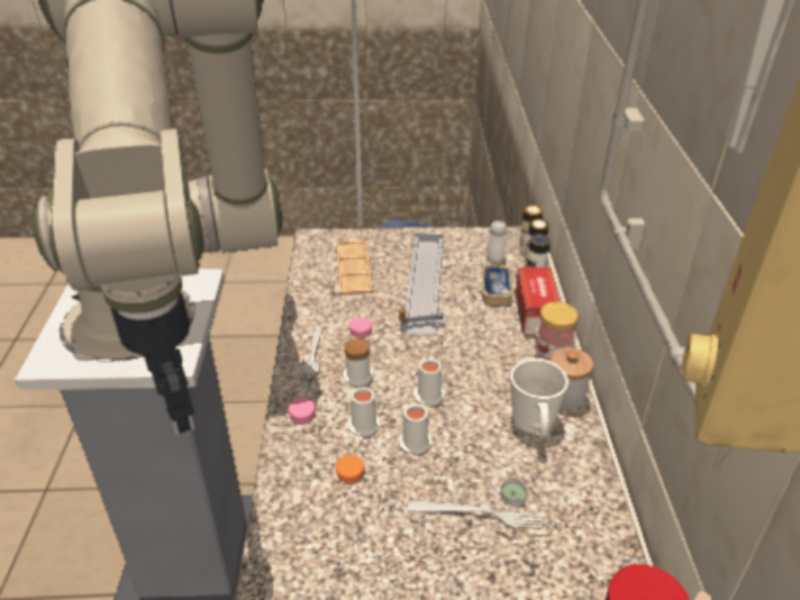

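Brown cap at top (459,370) on a pot; open pots at (490,298), (552,318), (530,366). Pink caps at (383,370), (510,428), orange one at (582,380) and a green disc (608,241) are decoys. There are four pots and one cap. The rail runs from its stop at (208,283) to its mouth at (390,305), with the latch knob at (381,322).

```bash
cat > h.py <<'E'
from rig import sense, eyes
import cv2,numpy as np
from scipy.spatial.transform import Rotation as R
def pose(s=None):
    s=s or sense(); T=np.eye(4); T[:3,:3]=R.from_quat(s["ee_rot"],scalar_first=True).as_matrix(); T[:3,3]=s["eef_pos"]; return T
def cam(n,T=None):
    c=eyes.calibration(n); K=np.array([[c["fx"],0,c["cx"]],[0,c["fy"],c["cy"]],[0,0,1.]])
    M=np.array(c["cam_to_world"]) if n!="wrist" else (pose() if T is None else T)@np.array(c["mount"])
    return K,np.array(c["dist"]),M
def ray(n,px,z,T=None):
    K,d,M=cam(n,T); p=cv2.undistortPoints(np.array(px,float).reshape(-1,1,2),K,d)[:,0]
    v=np.c_[p,np.ones(len(p))]@M[:3,:3].T; o=M[:3,3]
    return o+v*((np.array(z)-o[2])/v[:,2])[:,None]
def proj(n,P,T=None):
    K,d,M=cam(n,T); W=np.linalg.inv(M)
    return cv2.projectPoints(np.array(P,float).reshape(-1,1,3),cv2.Rodrigues(W[:3,:3])[0],W[:3,3],K,d)[0][:,0]
def blobs(im,lo,hi,amin=25):
    h=cv2.cvtColor(im,cv2.COLOR_RGB2HSV); m=cv2.inRange(h,np.array(lo),np.array(hi))
    n,l,st,c=cv2.connectedComponentsWithStats(m)
    return [(c[i].round(1),st[i][:5].tolist()) for i in range(1,n) if st[i][4]>=amin]
E
python3 - <<'E'
from h import *
np.set_printoptions(suppress=True,precision=1)
for n in("top","side"):
    im=np.load(f"pics/{n}0.npy"); print(n)
    for c,st in blobs(im,(0,110,60),(14,255,215),30):
        P=ray(n,[c],66)[0]
        if 100<P[0]<700: print(c,st,"z66",P[:2],im[int(c[1]),int(c[0])])
im=np.load("pics/top0.npy"); cr=im[155:285,125:375,::-1]
cv2.imwrite("pics/c1.png",cv2.resize(cr,None,fx=3.2,fy=3.2,interpolation=cv2.INTER_CUBIC))
E
```

```text
top
[313.9 189.4] [309, 185, 11, 10, 92] z66 [ 558.1 -214. ] [169  83  53]
[354.5 201.2] [350, 196, 10, 11, 89] z66 [ 530.1 -317.8] [170  87  55]
[293.9 236.8] [286, 229, 17, 17, 225] z66 [ 436.8 -164.3] [145  93  51]
[339.6 233. ] [335, 228, 10, 11, 94] z66 [ 448.5 -279.1] [170  84  51]
[372.2 242.7] [364, 235, 18, 17, 156] z66 [ 425.4 -362. ] [210 108  39]
side
[228.2 222.7] [221, 216, 15, 14, 172] z66 [ 437.4 -170.9] [181 124  79]
[275.1 234.5] [271, 233, 9, 4, 31] z66 [ 558.9 -219.5] [210 118  84]
[231.8 253.1] [227, 251, 10, 5, 41] z66 [ 448.6 -283.7] [208 116  83]
[265.5 264.3] [261, 262, 10, 6, 47] z66 [ 529.9 -323.2] [208 117  84]
[224.3 305.5] [216, 300, 17, 10, 65] z66 [ 434.6 -443.5] [215 111  57]
```

View pics/c1.png

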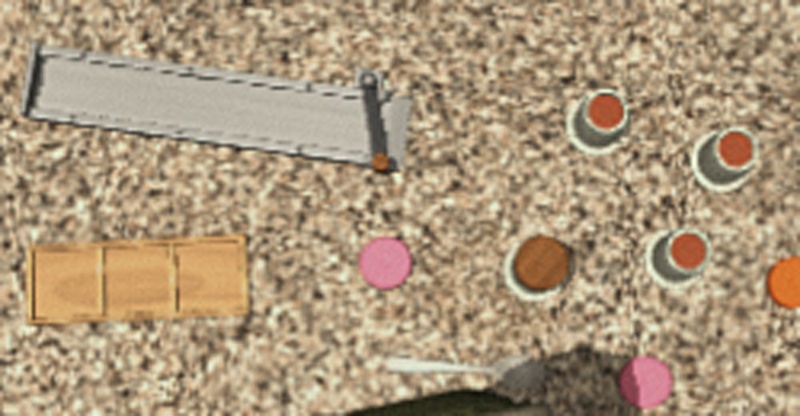

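Crop: brown capped pot at (540,263), open pots at (606,112), (736,148), (688,250). Candidates in crop pixels: brown cap (540,263), which is the match; pink (386,263) and (645,382) and orange (795,282), which are decoys. Latch pivot at (368,80), knob at (381,161). Tray spans (28,240)-(247,320).

```bash
python3 - <<'E'
from h import *
np.set_printoptions(suppress=True,precision=1)
f=lambda pts,z: ray("top",np.array(pts)/3.2+[125,155]-0.35,z)[:,:2]
st=f([(36,42),(24,116)],24); wl=f([(30,118),(365,163)],14); pv=f([(368,80)],20)[0]; kn=f([(381,160)],43)[0]
print("stop",st,"wall",wl,"pivot",pv,"knob",kn,np.linalg.norm(kn-pv))
d=wl[0]-wl[1]; print("rail yaw",np.arctan2(d[1],d[0]))
d=kn-pv;print("latch dir +yaw", np.arctan2(d[1],d[0])-np.pi/2)
t=f([(28,248),(30,325),(250,313),(245,236)],9);print("tray",t,t.mean(0),"yaw",np.arctan2(*(t[0]-t[3])[::-1]),np.arctan2(*(t[1]-t[2])[::-1]))
s=sense();T=pose(s);print(T)
E
```

```text
stop [[613.5 252.3]
 [551.  258.1]] wall [[551.2 255.4]
 [520.3 -23.3]] pivot [588.3 -24. ] knob [518.5 -36.8] 70.95400991771737
rail yaw 1.4602561310854663
latch dir +yaw -4.530015350490968
tray [[443.8 251.6]
 [381.  246.4]
 [396.   66.7]
 [458.5  73.1]] [419.8 159.5] yaw 1.6529631855219962 1.6543239274605297
[[   0.9    0.4   -0.   229.6]
 [   0.4   -0.9    0.  -471.9]
 [   0.    -0.    -1.   241.8]
 [   0.     0.     0.     1. ]]
```

```bash
python3 -m jog '[[0.04,-0.023,0,0,0,0,0.0854],[0.04,-0.023,0,0,0,0,0.0854],[0.04,-0.023,0,0,0,0,0.0854],[0.04,-0.023,0,0,0,0,0.0854],[0.04,-0.023,0,0,0,0,0.0854]]' 20 >/dev/null
python3 -m jog '[[0.04,-0.023,0,0,0,0,0.0854],[0.04,-0.023,0,0,0,0,0.0854],[0.04,-0.023,0,0,0,0,0.0854],[0,0,0,0,0,-0.144,0.0854],[0,0,0,0,0,-0.144,0.0854]]' >/dev/null
python3 -m jog '[[0,0,0,0,0,-0.144,0.0854],[0,0,0,0,0,-0.144,0.0854],[0,0,0,0,0,-0.144,0.0854],[0,0,0,0,0,-0.144,0.0854],[0,0,0,0,0,-0.143,0.0854]]'
python3 -m jog '[[0,0,0,0,0,0,0.0854],[0,0,0,0,0,0,0.0854]]'
python3 - <<'E'
from h import *
T=pose();im=eyes.capture("wrist");np.savez("pics/w1.npz",im=im,T=T)
print(T.round(3));cv2.imwrite("pics/w1.png",cv2.resize(im[:,:,::-1],(800,600)))
E
```

```text
time_s: 1.6
eef_pos: [436.8, -166.5, 242.0]
ee_rot: [-0.0, 0.743, 0.669, -0.0]
force: [-0.0, 0.3, -0.5]
grip_width: 1.0
grip_force: 0.0
time_s: 1.8
eef_pos: [436.8, -166.6, 242.1]
ee_rot: [-0.0, 0.747, 0.665, -0.0]
force: [-0.2, -0.4, -0.2]
grip_width: 1.0
grip_force: 0.0
[[ 1.15000e-01  9.93000e-01 -0.00000e+00  4.36836e+02]
 [ 9.93000e-01 -1.15000e-01  0.00000e+00 -1.66633e+02]
 [ 0.00000e+00 -0.00000e+00 -1.00000e+00  2.42131e+02]
 [ 0.00000e+00  0.00000e+00  0.00000e+00  1.00000e+00]]
```

View pics/w1.png

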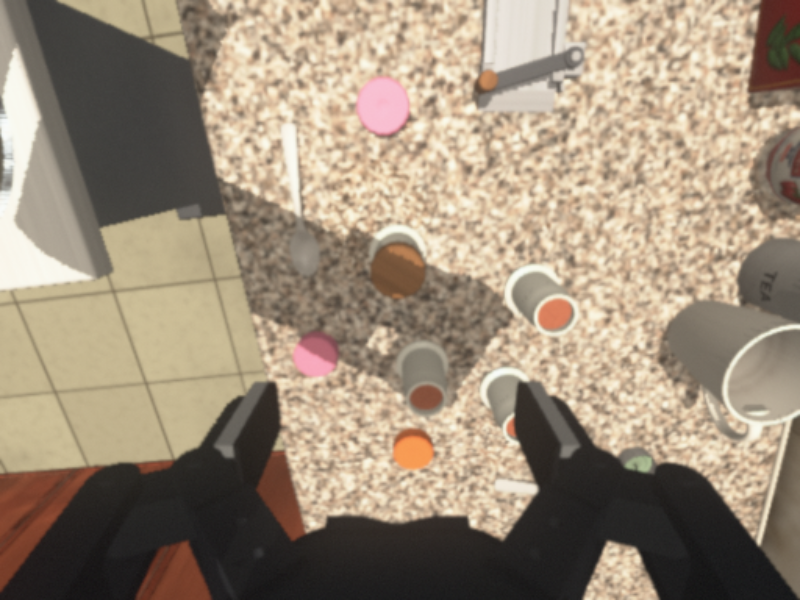

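Wrist view: brown cap at (398,270); open pots at (540,300), (424,378), (505,405); rail mouth at (530,105), pivot (575,55), knob (487,80).

```bash
python3 - <<'E'
from h import *
np.set_printoptions(suppress=True,precision=1)
d=np.load("pics/w1.npz");im=d["im"];T=d["T"]
for c,st in blobs(im,(0,110,40),(14,255,215),30):
    P=ray("wrist",[c],[69],T)[0]
    if 300<P[0]<700 : print(c,st,"z69",P[:2],im[int(c[1]),int(c[0])])
f=lambda pts,z: ray("wrist",np.array(pts)*.64,z,T)[:,:2]
pv=f([(575,55)],20)[0];kn=f([(487,80)],42)[0]
print(pv,kn,np.linalg.norm(kn-pv),"spoon",f([(290,125),(305,272)],4),"mug",f([(670,330)],20))
E
```

```text
[311.6  51.4] [306, 45, 12, 13, 119] z69 [512.1 -42. ] [201 139  94]
[254.3 172.8] [238, 156, 34, 35, 936] z69 [ 438.3 -164.4] [114  83  57]
[358.6 204.4] [347, 194, 19, 17, 39] z69 [ 562.2 -219.4] [220 129  94]
[272.3 253.9] [263, 247, 20, 15, 223] z69 [ 449.3 -277.4] [131  80  60]
[327.8 273.6] [325, 268, 6, 11, 39] z69 [ 521.9 -317.3] [214 123  89]
[263.6 278.4] [252, 274, 25, 12, 118] z69 [ 433.9 -314.8] [178  97  59]
[179.3 316.8] [164, 289, 32, 58, 951] z69 [ 304.2 -368.3] [106  61  45]
[590.1 -25.1] [517.9 -38.2] 73.3488590194147 spoon [[ 362.2  -48.2]
 [ 351.4 -174. ]] mug [[ 684.  -264.2]]
```

```bash
python3 -m jog '[[0.0024,0.0012,0.036,0,0,0,0.0854],[0,0,0.036,0,0,0,0.0854],[0,0,0.036,0,0,0,0.0854],[0,0,0.036,0,0,0,0.0854],[0,0,0.02,0,0,0,0.0854]]' >/dev/null
python3 -m jog '[[0,0,0.015,0,0,0,0.0854],[0,0,0,0,0,0,0.0854],[0,0,0,0,0,0,0.04],[0,0,0,0,0,0,0.03],[0,0,0,0,0,0,0.03]]' 30
python3 -m jog '[[0,0,0,0,0,0,0.03],[0,0,0,0,0,0,0.03],[0,0,0,0,0,0,0.03],[0,0,0,0,0,0,0.03],[0,0,0,0,0,0,0.03]]'
```

```text
time_s: 2.85
eef_pos: [438.7, -164.6, 64.1]
ee_rot: [0.001, 0.745, 0.667, 0.0]
force: [-1.3, 1.7, 4.6]
grip_width: 0.514
grip_force: 14.4
time_s: 3.35
eef_pos: [438.8, -164.7, 64.3]
ee_rot: [0.001, 0.745, 0.667, 0.0]
force: [0.4, 0.7, 5.0]
grip_width: 0.508
grip_force: 29.6
```

```bash
python3 -m jog '[[0,0,-0.004,0,0,0,0.03],[0,0,-0.008,0,0,0,0.03],[0,0,-0.02,0,0,0,0.03],[0,0,-0.03,0,0,0,0.03],[0,0,-0.03,0,0,0,0.03]]'
python3 -m jog '[[0.03,-0.005,0,0,0,0,0.03],[0.04,-0.007,0,0,0,0,0.03],[0.04,-0.007,0,0,0,0,0.03],[0.04,-0.007,0,0,0,0,0.03],[0.04,-0.007,0,0,0,0,0.03]]'
python3 -m jog '[[0.03,-0.005,0,0,0,0,0.03],[0,0,0,0,0,0,0.03]]'
python3 - <<'E'
from h import *
T=pose();im=eyes.capture("wrist");np.savez("pics/w2.npz",im=im,T=T)
print(T.round(3));cv2.imwrite("pics/w2.png",cv2.resize(im[:,:,::-1],(800,600)))
E
```

```text
time_s: 3.85
eef_pos: [438.2, -164.3, 156.9]
ee_rot: [-0.0, 0.745, 0.667, -0.0]
force: [0.3, -0.3, 0.9]
grip_width: 0.504
grip_force: 30.6
time_s: 4.35
eef_pos: [426.3, 29.6, 156.1]
ee_rot: [0.0, 0.745, 0.667, 0.0]
force: [0.3, -0.2, -1.4]
grip_width: 0.508
grip_force: 30.6
time_s: 4.55
eef_pos: [424.4, 61.1, 156.0]
ee_rot: [0.0, 0.744, 0.668, 0.0]
force: [0.2, 0.6, -0.0]
grip_width: 0.503
grip_force: 30.6
[[ 1.07000e-01  9.94000e-01  1.00000e-03  4.24450e+02]
 [ 9.94000e-01 -1.07000e-01  0.00000e+00  6.11340e+01]
 [ 0.00000e+00  1.00000e-03 -1.00000e+00  1.55988e+02]
 [ 0.00000e+00  0.00000e+00  0.00000e+00  1.00000e+00]]
```

View pics/w2.png

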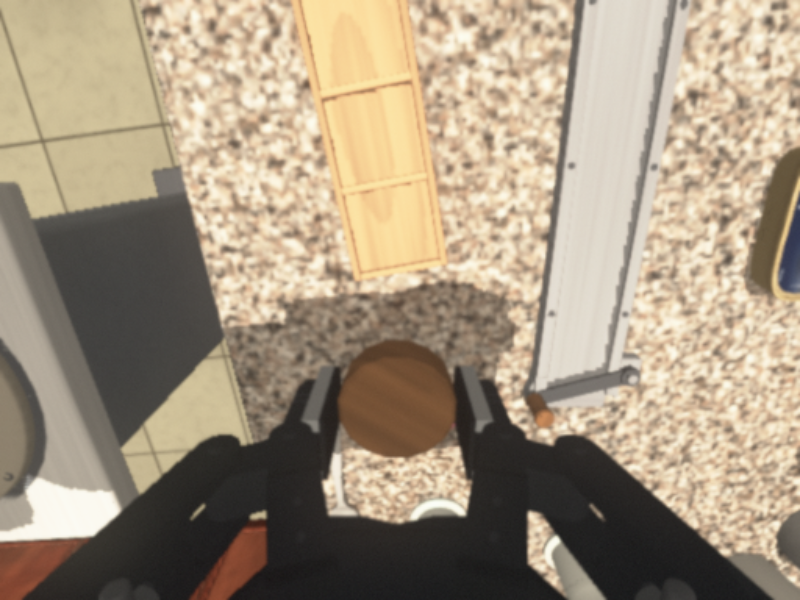

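Cap held at (398,398). Nearest tray compartment is centred at about (393,230), middle one at (373,137). Rail lip screws at (551,314), (626,314), (571,166), (655,167); pivot (629,376).

```bash
python3 - <<'E'
from h import *
np.set_printoptions(suppress=True,precision=1)
d=np.load("pics/w2.npz");T=d["T"]
f=lambda pts,z: ray("wrist",np.array(pts)*.64,z,T)[:,:2]
t=f([(355,279),(446,265),(412,77),(320,96)],9);print("tray",t)
print("comp1",f([(355,279),(446,265),(430,181),(340,191)],9))
b=f([(551,314),(626,314),(571,166),(655,167),(592,3),(686,3)],14);print("bolts",b)
m=(b[::2]+b[1::2])/2;print("mid",m,np.arctan2(*(m[1]-m[0])[::-1]),np.arctan2(*(m[2]-m[0])[::-1]))
pv=f([(629,376)],20)[0];kn=f([(540,415)],43)[0];print("pivot",pv,kn,np.linalg.norm(kn-pv))
print("knob base",f([(533,395)],17))
print("cap",f([(398,398)],160.7),T[:2,3])
E
```

```text
tray [[396.6  67.1]
 [460.6  70.4]
 [448.4 189.4]
 [391.4 185.1]]
comp1 [[396.6  67.1]
 [460.6  70.4]
 [454.2 127.5]
 [395.2 127.5]]
bolts [[531.9  28.1]
 [585.6  22.2]
 [543.5 127.8]
 [597.3 121.8]
 [554.  216.5]
 [608.4 211.8]]
mid [[558.7  25.1]
 [570.4 124.8]
 [581.2 214.2]] 1.454216943440917 1.4526793471736634
pivot [588.2 -25. ] [515.2 -34.5] 73.67447414347457
knob base [[518.3 -35.1]]
cap [[426.1  64.5]] [424.4  61.1]
```

```bash
python3 -m jog '[[0.038,-0.0043,0,0,0,0,0.03],[0,0,0.035,0,0,0,0.03],[0,0,0.035,0,0,0,0.03],[0,0,0.03,0,0,0,0.03],[0,0,0.015,0,0,0,0.03]]'
python3 -m jog '[[0,0,0.012,0,0,0,0.03],[0,0,0.008,0,0,0,0.03],[0,0,0,0,0,0,0.03]]'
```

```text
time_s: 5.1
eef_pos: [424.3, 95.7, 38.5]
ee_rot: [-0.001, 0.746, 0.666, -0.001]
force: [0.1, -0.2, 0.4]
grip_width: 0.507
grip_force: 30.6
time_s: 5.4
eef_pos: [425.0, 96.1, 20.0]
ee_rot: [-0.0, 0.746, 0.666, -0.0]
force: [0.6, 0.7, 0.7]
grip_width: 0.506
grip_force: 30.5
```

```bash
python3 -m jog '[[0.004,0,0,0,0,0,0.03],[0,0,0,0,0,0,0.03],[0,0,0,0,0,0,0.055],[0,0,0,0,0,0,0.07],[0,0,0,0,0,0,0.07]]'
python3 -m jog '[[0,0,-0.02,0,0,0,0.07],[0,0,-0.04,0,0,0,0.0854],[0,0,-0.04,0,0,0,0.0854],[0,0,-0.04,0,0,0,0.0854],[-0.04,0,0,0,0,0,0.0854]]'
python3 -m jog '[[-0.04,0,0,0,0,0,0.0854],[-0.02,0,0,0,0,0,0.0854],[0,0,0,0,0,0,0.0854]]'
python3 - <<'E'
from h import *
T=pose();im=eyes.capture("wrist");np.savez("pics/w3.npz",im=im,T=T)
print(T.round(3));cv2.imwrite("pics/w3.png",cv2.resize(im[:,:,::-1],(800,600)))
E
```

```text
time_s: 5.9
eef_pos: [425.4, 100.7, 20.5]
ee_rot: [0.0, 0.745, 0.667, 0.0]
force: [-0.4, 0.2, 0.9]
grip_width: 0.817
grip_force: 0.0
time_s: 6.4
eef_pos: [423.1, 62.5, 164.9]
ee_rot: [0.003, 0.744, 0.669, 0.003]
force: [0.8, -0.6, -0.8]
grip_width: 1.0
grip_force: 0.0
time_s: 6.7
eef_pos: [414.2, -0.4, 160.5]
ee_rot: [0.0, 0.746, 0.666, -0.0]
force: [-0.5, -0.2, -0.2]
grip_width: 0.994
grip_force: 0.0
[[ 1.14000e-01  9.93000e-01  0.00000e+00  4.14166e+02]
 [ 9.93000e-01 -1.14000e-01 -0.00000e+00 -4.39000e-01]
 [-0.00000e+00  0.00000e+00 -1.00000e+00  1.60454e+02]
 [ 0.00000e+00  0.00000e+00  0.00000e+00  1.00000e+00]]
```

View pics/w3.png

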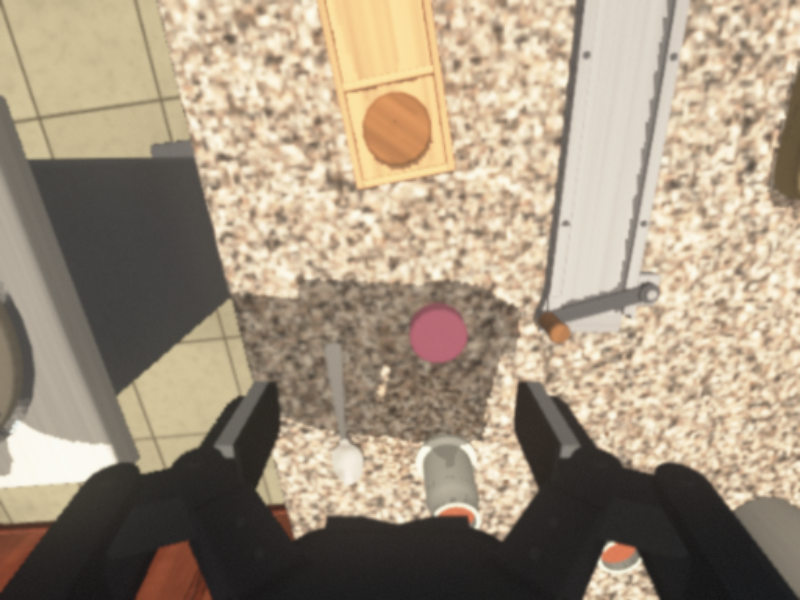

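Cap lies flat in the compartment at (397,130). Next I refine the rail and plan the latch push.

```bash
cat >> h.py <<'E'
yaw=1.4535; u=np.array([np.cos(yaw),np.sin(yaw)]); v=np.array([-u[1],u[0]])
E
python3 - <<'E'
from h import *
np.set_printoptions(suppress=True,precision=1)
d=np.load("pics/w3.npz");T=d["T"]
f=lambda pts,z: ray("wrist",np.array(pts)*.64,z,T)[:,:2]
b=f([(566,223),(644,223),(586,55),(673,57)],14);m=(b[::2]+b[1::2])/2;print("mid",m,np.arctan2(*(m[1]-m[0])[::-1]))
pv=f([(650,292)],20)[0];kn=f([(560,334)],43)[0];print("pivot",pv,kn,np.linalg.norm(kn-pv), "knob base", f([(545,318)],17))
for mm in np.vstack([m,[[558.7,25.1],[570.4,124.8],[581.2,214.2]]]): print("rail y of mid rel pivot+37:",(mm-pv)@v-37,"x rel",(mm-pv)@u-128)
pv=np.array([588.5,-25]);p=T[:2,3]
for th in [0.0,.3,.6,.9,1.2,1.5,1.8,2.1,2.4]:
    k=pv+72*(np.cos(th)*v-np.sin(th)*u); t=-np.sin(th)*v-np.cos(th)*u
    q=k-21*t; dd=q-p; print(th,q,"tool d",dd@T[:2,0],dd@T[:2,1]); p=q
E
```

```text
mid [[559.   25.5]
 [570.  125. ]] 1.461409151601799
pivot [589.9 -25.2] [518.7 -38.7] 72.47945498311456 knob base [[517.6 -37.6]]
rail y of mid rel pivot+37: -0.37694776689597376 x rel -81.26153047379135
rail y of mid rel pivot+37: 0.4146965783783756 x rel 18.828577548177805
rail y of mid rel pivot+37: -0.1029872646101424 x rel -81.7258659072777
rail y of mid rel pivot+37: -0.054946669354379196 x rel 18.658284694802944
rail y of mid rel pivot+37: -0.3184739635531457 x rel 108.70788521232444
0.0 [519.5   4.3] tool d 16.690889057029498 104.06213938977797
0.3 [513.9 -17.4] tool d -22.206128253175656 -3.0581583007018147
0.6 [515.  -39.8] tool d -22.118071544878635 3.6407892763444085
0.9 [522.6 -60.9] tool d -20.054273378651008 10.014515990519545
1.2 [536.2 -78.7] tool d -16.199086698172465 15.493675817006224
1.5 [554.4 -91.8] tool d -10.896883847895797 19.588831726818377
1.8 [575.7 -98.9] tool d -4.621294817144122 21.934175638935656
2.1 [598.1 -99.4] tool d 2.067100716246182 22.32020496671211
2.4 [619.6 -93.2] tool d 8.570848298999392 20.712436859989534
```

```bash
python3 -m jog '[[0.017,0.034,0,0,0,0,0.03],[0,0.035,0,0,0,0,0],[0,0.035,0,0,0,0,0],[0,0,0.03,0,0,0,0],[0,0,0.03,0,0,0,0]]' 
python3 -m jog '[[0,0,0.03,0,0,0,0],[0,0,0.02,0,0,0,0],[0,0,0.014,0,0,0,0],[0,0,0,0,0,0,0],[0,0,0,0,0,0,0]]'
```

```text
time_s: 7.25
eef_pos: [520.4, 8.0, 99.4]
ee_rot: [0.0, 0.745, 0.667, 0.0]
force: [0.5, -0.2, -0.2]
grip_width: 0.145
grip_force: 0.0
time_s: 7.75
eef_pos: [519.7, 7.5, 36.6]
ee_rot: [-0.0, 0.745, 0.667, 0.0]
force: [0.2, -0.2, -1.0]
grip_width: 0.003
grip_force: 0.0
```

```bash
python3 -m jog '[[-0.015,-0.002,0,0,0,0,0],[-0.011,-0.001,0,0,0,0,0],[-0.011,0.0015,0,0,0,0,0],[-0.011,0.002,0,0,0,0,0],[-0.010,0.005,0,0,0,0,0]]' 
python3 -m jog '[[-0.010,0.005,0,0,0,0,0],[-0.008,0.0075,0,0,0,0,0],[-0.008,0.008,0,0,0,0,0],[-0.0055,0.010,0,0,0,0,0],[-0.0055,0.010,0,0,0,0,0]]'
python3 -m jog '[[-0.002,0.011,0,0,0,0,0],[-0.0025,0.011,0,0,0,0,0],[0.001,0.011,0,0,0,0,0],[0.001,0.011,0,0,0,0,0],[0.004,0.010,0,0,0,0,0]]'
python3 -m jog '[[0.0045,0.010,0,0,0,0,0],[0,0,0,0,0,0,0],[-0.03,-0.005,0,0,0,0,0],[0,0,-0.04,0,0,0,0.03],[0,0,-0.04,0,0,0,0.0854]]'
```

```text
time_s: 8.25
eef_pos: [518.5, -52.7, 36.4]
ee_rot: [-0.0, 0.745, 0.667, -0.0]
force: [-1.3, 0.7, -0.1]
grip_width: -0.001
grip_force: 0.5
time_s: 8.75
eef_pos: [555.2, -93.6, 36.1]
ee_rot: [-0.0, 0.745, 0.667, -0.0]
force: [-1.6, 1.6, -0.4]
grip_width: 0.0
grip_force: 0.5
time_s: 9.25
eef_pos: [609.0, -98.1, 35.9]
ee_rot: [-0.0, 0.745, 0.667, -0.001]
force: [-1.7, 0.2, -0.2]
grip_width: 0.002
grip_force: 0.5
time_s: 9.75
eef_pos: [609.7, -124.2, 116.4]
ee_rot: [-0.001, 0.746, 0.666, -0.001]
force: [0.2, -0.2, 0.0]
grip_width: 0.327
grip_force: 0.0
```

```bash
python3 -m jog '[[-0.03,-0.01,-0.035,0,0,0,0.0854],[-0.03,-0.01,-0.035,0,0,0,0.0854],[-0.03,-0.012,-0.035,0,0,0,0.0854],[-0.03,-0.011,0,0,0,0,0.0854],[-0.02,-0.01,0,0,0,0,0.0854]]' 
python3 -m jog '[[0,0,0,0,0,0,0.0854],[0,0,0,0,0,0,0.0854]]'
cat > look.py <<'E'
import sys
from h import *
np.set_printoptions(suppress=True,precision=1)
T=pose();im=eyes.capture("wrist");n=sys.argv[1];np.savez(f"pics/{n}.npz",im=im,T=T)
cv2.imwrite(f"pics/{n}.png",cv2.resize(im[:,:,::-1],(800,600)))
print("tcp",T[:3,3])
for c,st in blobs(im,(0,110,40),(14,255,235),60):
    P=ray("wrist",[c],[66],T)[0]
    if 300<P[0]<700:
        dd=P[:2]-T[:2,3]; print(c,st,"z66",P[:2],im[int(c[1]),int(c[0])],"tool d",dd@T[:2,0],dd@T[:2,1])
E
python3 look.py w4
```

```text
time_s: 10.25
eef_pos: [541.5, -258.8, 222.3]
ee_rot: [0.001, 0.746, 0.666, -0.0]
force: [-0.6, 0.3, -0.2]
grip_width: 1.001
grip_force: 0.0
time_s: 10.45
eef_pos: [542.3, -256.6, 221.2]
ee_rot: [-0.0, 0.746, 0.667, 0.0]
force: [-0.4, -0.1, 0.0]
grip_width: 0.999
grip_force: 0.0
tcp [ 542.3 -256.6  221.2]
[144.4 106.2] [132, 93, 25, 28, 531] z66 [ 439.  -165.8] [218 126  90] tool d 78.71961168433442 -112.77499770415832
[264.6 141. ] [252, 129, 26, 25, 513] z66 [ 559.3 -215.7] [220 129  94] tool d 42.54884581806189 12.25752216256986
[177.5 206.6] [167, 197, 22, 20, 342] z66 [ 450.6 -280.1] [131  80  60] tool d -33.58976247551957 -88.59115439565673
[249.6 228.9] [239, 220, 23, 18, 312] z66 [ 531.  -318.2] [131  79  58] tool d -62.50102143542959 -4.4101206509350215
[188.7 248.2] [176, 239, 27, 29, 213] z66 [ 452.9 -336.4] [247 154  83] tool d -89.22908681431059 -79.98873750283134
```

View pics/w4.png

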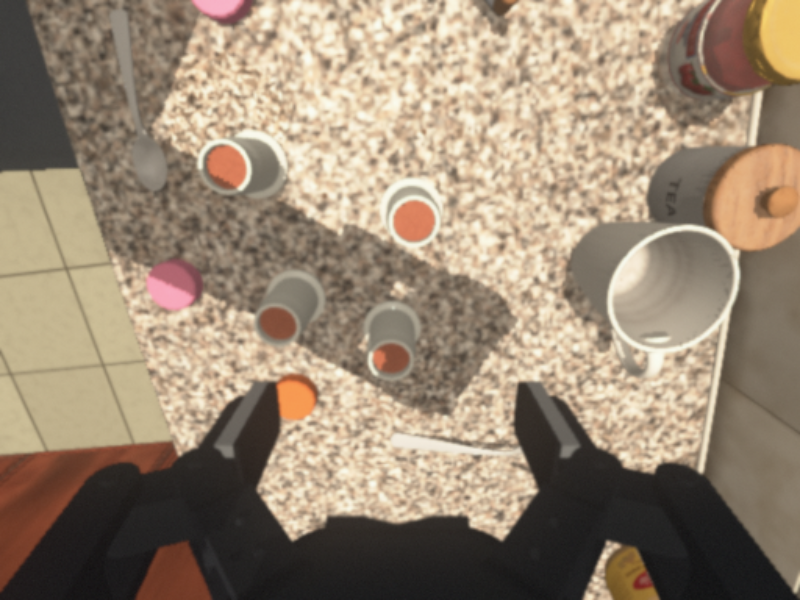

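Wrist view: open pots at (414,221), (228,167), (278,322), (392,358), all upright and in place. The knob is off the top of the frame at (500,5). I take pot A at (414,221) first.

```bash
python3 -m jog '[[0.0425,0.0123,0,0,0,0,0.0854],[0,0,0.04,0,0,0,0.0854],[0,0,0.04,0,0,0,0.0854],[0,0,0.04,0,0,0,0.0854],[0,0,0.03,0,0,0,0.0854]]' 
python3 -m jog '[[0,0,0.02,0,0,0,0.0854],[0,0,0.01,0,0,0,0.0854],[0,0,0,0,0,0,0.0854],[0,0,0,0,0,0,0.035],[0,0,0,0,0,0,0.03]]' 35
python3 -m jog '[[0,0,0,0,0,0,0.03],[0,0,0,0,0,0,0.03],[0,0,0,0,0,0,0.03],[0,0,0,0,0,0,0.03],[0,0,0,0,0,0,0.03]]'; python3 look.py w5
```

```text
time_s: 11.0
eef_pos: [559.2, -213.9, 68.7]
ee_rot: [-0.001, 0.745, 0.667, -0.0]
force: [1.4, -0.1, 0.1]
grip_width: 1.001
grip_force: 0.0
time_s: 11.5
eef_pos: [560.1, -215.8, 42.6]
ee_rot: [0.001, 0.745, 0.667, 0.0]
force: [-0.8, 0.1, 0.1]
grip_width: 0.69
grip_force: 0.0
time_s: 12.0
eef_pos: [559.8, -215.8, 42.4]
ee_rot: [0.001, 0.745, 0.667, 0.0]
force: [-1.7, 0.6, 5.1]
grip_width: 0.456
grip_force: 35.1
tcp [ 559.8 -215.8   42.4]
[  2.9 222.6] [0, 205, 8, 32, 196] z66 [ 448.8 -171.2] [126  74  54] tool d 32.00474486097899 -115.28595420719971
[253.8 278. ] [226, 259, 56, 40, 1687] z66 [ 560.8 -213.5] [125  73  53] tool d 2.410923269637098 0.7316710369284071
[136.3 379.1] [123, 373, 27, 11, 207] z66 [ 484.4 -277.1] [152  79  42] tool d -69.29517540193216 -68.19468015246336
```

```bash
python3 -m jog '[[0,0,-0.004,0,0,0,0.03],[0,0,-0.008,0,0,0,0.03],[0,0,-0.02,0,0,0,0.03],[0.016,-0.007,0,0,0,0,0.03],[0.025,-0.008,0,0,0,0,0.03]]' 
python3 -m jog '[[0.03,-0.008,0,0,0,0,0.03],[0.03,-0.0066,0,0,0,0,0.03],[0.0165,0,0,0,0,0,0.03],[0,0,0,0,0,0,0.03],[0,0,0,0,0,0,0.03]]'; python3 look.py w6
```

```text
time_s: 12.55
eef_pos: [549.2, -173.9, 74.3]
ee_rot: [0.001, 0.746, 0.666, 0.0]
force: [-0.2, 0.5, -2.5]
grip_width: 0.454
grip_force: 35.5
time_s: 13.05
eef_pos: [543.5, -96.2, 73.6]
ee_rot: [0.001, 0.745, 0.667, 0.0]
force: [0.5, -1.1, -1.5]
grip_width: 0.458
grip_force: 35.5
tcp [543.5 -96.2  73.6]
[507.6 123.9] [501, 85, 11, 61, 353] z66 [684.9 -37.6] [96 62 50] tool d 73.86514992801548 134.0008840341228
[384.7 191.9] [368, 179, 32, 27, 483] z66 [621.2 -68.5] [168 117  79] tool d 36.07448215018253 74.15369834383286
[253.8 278. ] [226, 259, 56, 39, 1687] z66 [ 541.9 -117.4] [124  73  54] tool d -21.29466519014119 0.7516554571132157
[ 15.3 357.1] [0, 332, 40, 52, 1532] z66 [ 358.3 -169.7] [111  62  43] tool d -93.53145246042416 -175.9452229945984
```

View pics/w6.png

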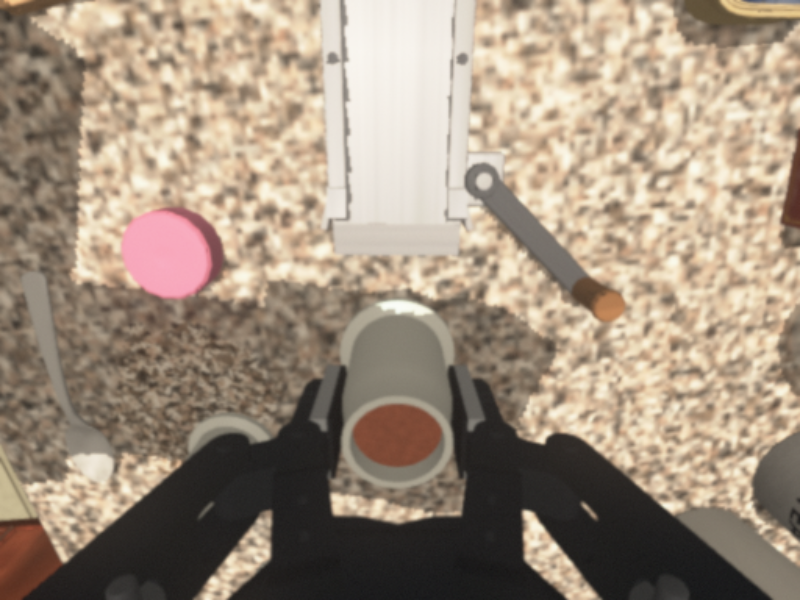

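Pot held at (397,435), in line with the rail: lip screws at (333,58)/(462,58), ramp (334,250)-(458,250). The latch is wide open, with its knob at (605,303).

```bash
python3 -m jog '[[0,0.0007,0.015,0,0,0,0.03],[0,0,0.012,0,0,0,0.03],[0,0,0,0,0,0,0.03],[0.015,0,0,0,0,0,0.03],[0.01,0,0,0,0,0,0.03]]' 
python3 -m jog '[[0.01,0,0,0,0,0,0.03],[0.01,0,0,0,0,0,0.03],[0.01,0,0,0,0,0,0.03],[0.01,0,0,0,0,0,0.03],[0,0,0,0,0,0,0.03]]'
python3 -m jog '[[0.01,0,0,0,0,0,0.03],[0.01,0,0,0,0,0,0.03],[0.01,0,0,0,0,0,0.03],[0.01,0,0,0,0,0,0.03],[0,0,0,0,0,0,0.03]]'
```

```text
time_s: 13.6
eef_pos: [546.8, -69.8, 46.7]
ee_rot: [0.0, 0.745, 0.667, 0.0]
force: [-0.2, -0.0, -1.8]
grip_width: 0.453
grip_force: 35.6
time_s: 14.1
eef_pos: [551.0, -29.7, 46.3]
ee_rot: [-0.0, 0.745, 0.667, 0.0]
force: [-0.4, -0.1, -2.5]
grip_width: 0.453
grip_force: 35.6
time_s: 14.6
eef_pos: [555.4, 10.1, 46.3]
ee_rot: [-0.0, 0.745, 0.667, 0.0]
force: [0.2, 0.5, -1.7]
grip_width: 0.452
grip_force: 35.6
```

```bash
python3 -m jog '[[0.012,0.0002,0,0,0,0,0.03],[0.013,0.0002,0,0,0,0,0.03],[0.013,0,0,0,0,0,0.03],[0.012,0,0,0,0,0,0.03],[0,0,0,0,0,0,0.03]]' 
python3 -m jog '[[0.012,0,0,0,0,0,0.03],[0.013,0,0,0,0,0,0.03],[0.013,0,0,0,0,0,0.03],[0.012,0,0,0,0,0,0.03],[0,0,0,0,0,0,0.03]]'
python3 -m jog '[[0.012,0,0,0,0,0,0.03],[0.013,0,0,0,0,0,0.03],[0.013,0,0,0,0,0,0.03],[0.012,0,0,0,0,0,0.03],[0,0,0,0,0,0,0.03]]'
```

```text
time_s: 15.1
eef_pos: [561.3, 60.1, 46.3]
ee_rot: [-0.0, 0.745, 0.668, 0.0]
force: [-0.7, -0.3, -1.8]
grip_width: 0.455
grip_force: 35.6
time_s: 15.6
eef_pos: [566.9, 109.7, 46.3]
ee_rot: [-0.0, 0.745, 0.667, 0.0]
force: [0.2, -0.9, -1.8]
grip_width: 0.451
grip_force: 35.6
time_s: 16.1
eef_pos: [572.4, 159.4, 46.2]
ee_rot: [-0.0, 0.745, 0.667, 0.0]
force: [-0.4, -0.4, -2.3]
grip_width: 0.452
grip_force: 35.6
```

```bash
python3 -m jog '[[0.015,0,0,0,0,0,0.03],[0.015,0,0,0,0,0,0.03],[0.014,0,0,0,0,0,0.03],[0.012,0,0,0,0,0,0.03],[0,0,0,0,0,0,0.03]]' 
python3 -m jog '[[0,0,0.0008,0,0,0,0.03],[0,0,0,0,0,0,0.03],[0,0,0,0,0,0,0.045],[0,0,0,0,0,0,0.06],[0,0,0,0,0,0,0.07]]'
python3 -m jog '[[0,0,0,0,0,0,0.07],[0,0,-0.03,0,0,0,0.07],[0,0,-0.04,0,0,0,0.0854],[0,0,-0.04,0,0,0,0.0854],[0,0,-0.04,0,0,0,0.0854]]'; python3 look.py w7
```

```text
time_s: 16.6
eef_pos: [578.5, 215.1, 46.2]
ee_rot: [-0.0, 0.745, 0.667, 0.0]
force: [0.3, 0.1, -1.8]
grip_width: 0.456
grip_force: 35.6
time_s: 17.1
eef_pos: [578.7, 213.1, 45.6]
ee_rot: [0.0, 0.745, 0.667, 0.0]
force: [-0.0, 0.2, 1.4]
grip_width: 0.818
grip_force: 0.0
time_s: 17.6
eef_pos: [578.4, 213.3, 197.2]
ee_rot: [0.0, 0.745, 0.667, 0.0]
force: [0.5, 0.0, 0.5]
grip_width: 1.0
grip_force: 0.0
tcp [578.4 213.3 197.2]
[253.9 186. ] [241, 175, 27, 23, 491] z66 [579.1 212.7] [218 126  91] tool d -0.5271901518044042 0.8074709327734841
[146. 247.] [125, 228, 49, 41, 471] z66 [449.2 153.9] [144 111  80] tool d -73.37942899344762 -121.84722747963767
[101.2 371.7] [86, 351, 31, 33, 570] z66 [334.9 -36.6] [124  68  47] tool d -275.35592884649424 -214.3191724836336
```

View pics/w7.png

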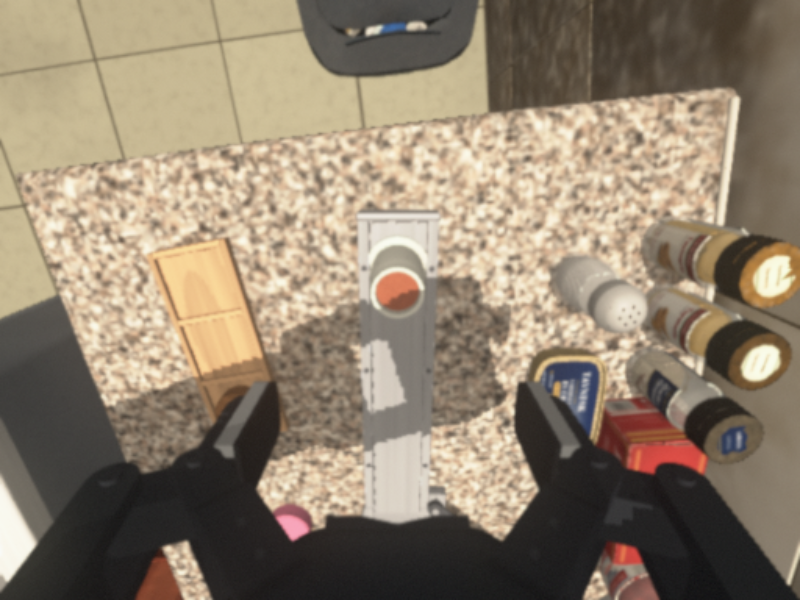

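Pot A stands in the lane by the stop at (398,285). Next is pot B; I hover and look again first.

```bash
python3 -m jog '[[-0.03,-0.006,-0.005,0,0,0,0.0854],[-0.04,-0.009,-0.005,0,0,0,0.0854],[-0.04,-0.009,-0.005,0,0,0,0.0854],[-0.04,-0.009,0,0,0,0,0.0854],[-0.04,-0.009,0,0,0,0,0.0854]]' >/dev/null
python3 -m jog '[[-0.04,-0.009,0,0,0,0,0.0854],[-0.04,-0.009,0,0,0,0,0.0854],[-0.04,-0.009,0,0,0,0,0.0854],[-0.04,-0.009,0,0,0,0,0.0854],[-0.04,-0.009,0,0,0,0,0.0854]]' >/dev/null
python3 -m jog '[[-0.03,-0.009,0,0,0,0,0.0854],[0,0,0,0,0,0,0.0854],[0,0,0,0,0,0,0.0854]]'; python3 look.py w8
```

```text
time_s: 18.95
eef_pos: [436.5, -193.6, 210.4]
ee_rot: [-0.0, 0.746, 0.666, 0.0]
force: [0.6, 0.3, -0.2]
grip_width: 1.001
grip_force: 0.0
tcp [ 436.5 -193.6  210.4]
[508.5  16.5] [504, 0, 8, 30, 167] z66 [689.6 -60.7] [90 56 47] tool d 160.37252258665592 236.58896210916686
[432.6  50.1] [426, 43, 14, 14, 154] z66 [620. -83.] [183 127  85] tool d 130.4706433824048 169.9105247562248
[251.6 156.1] [239, 144, 26, 25, 509] z66 [ 438.1 -165.2] [219 127  92] tool d 28.3134996753019 -1.6099812621867304
[272.1 249.1] [261, 241, 23, 17, 296] z66 [ 449.5 -279.4] [129  77  58] tool d -83.80061546450126 22.499467118459833
[262.5 279. ] [249, 272, 29, 24, 187] z66 [ 433.8 -320.6] [246 148  81] tool d -126.55160512705253 11.528254885253482
[175.  317.7] [164, 292, 25, 54, 493] z66 [ 311.9 -369.5] [106  61  45] tool d -188.8155882040014 -104.11947732442744
```

```bash
python3 -m jog '[[0.0282,-0.001,0,0,0,0,0.0854],[0,0,0.04,0,0,0,0.0854],[0,0,0.04,0,0,0,0.0854],[0,0,0.035,0,0,0,0.0854],[0,0,0.028,0,0,0,0.0854]]' >/dev/null
python3 -m jog '[[0,0,0.015,0,0,0,0.0854],[0,0,0.01,0,0,0,0.0854],[0,0,0,0,0,0,0.0854],[0,0,0,0,0,0,0.035],[0,0,0,0,0,0,0.03]]' 35
python3 -m jog '[[0,0,0,0,0,0,0.03],[0,0,0,0,0,0,0.03],[0,0,0,0,0,0,0.03],[0,0,0,0,0,0,0.03],[0,0,0,0,0,0,0.03]]'; python3 look.py w9 | head -4
```

```text
time_s: 20.0
eef_pos: [439.3, -165.4, 43.4]
ee_rot: [0.001, 0.745, 0.667, 0.0]
force: [-0.2, 0.0, -0.1]
grip_width: 0.689
grip_force: 0.0
time_s: 20.5
eef_pos: [439.0, -165.4, 43.4]
ee_rot: [0.0, 0.745, 0.667, 0.0]
force: [-1.4, 1.3, 6.3]
grip_width: 0.452
grip_force: 34.5
tcp [ 439.  -165.4   43.4]
[253.8 277.7] [226, 259, 56, 39, 1666] z66 [ 440.  -163.6] [131  77  57] tool d 1.8907456703813608 0.7436595303366781
[ 29.5 347.1] [0, 322, 85, 62, 2904] z66 [ 308.1 -197.7] [114  64  46] tool d -46.611830354989834 -126.56063233982486
```

```bash
python3 -m jog '[[0,0,-0.004,0,0,0,0.03],[0,0,-0.01,0,0,0,0.03],[0,0,-0.016,0,0,0,0.03],[0.012,0.0167,0,0,0,0,0.03],[0.02,0.024,0,0,0,0,0.03]]' >/dev/null
python3 -m jog '[[0.02,0.024,0,0,0,0,0.03],[0.02,0.02,0,0,0,0,0.03],[0.0085,0.012,0,0,0,0,0.03],[0,0,0,0,0,0,0.03],[0,0,0,0,0,0,0.03]]'; python3 look.py w10
```

```text
time_s: 21.55
eef_pos: [543.4, -96.1, 72.7]
ee_rot: [-0.0, 0.745, 0.667, -0.0]
force: [-1.1, -0.2, -1.9]
grip_width: 0.448
grip_force: 35.8
tcp [543.4 -96.1  72.7]
[508.2 126.9] [502, 97, 10, 49, 263] z66 [684.3 -38.8] [97 63 51] tool d 72.4294228822765 133.76794028435688
[385.5 192.4] [368, 179, 33, 28, 499] z66 [621.  -68.3] [171 119  80] tool d 36.137043763028274 74.11222074182153
[253.8 277.6] [226, 259, 56, 39, 1664] z66 [ 541.9 -116.3] [125  73  54] tool d -20.272253403412467 0.7422281076522158
[ 15.2 357.3] [0, 333, 40, 51, 1512] z66 [ 359.1 -168.9] [112  62  43] tool d -92.77241702629519 -175.14585895280985
```

```bash
python3 -m jog '[[0,0.0007,0.015,0,0,0,0.03],[0,0,0.010,0,0,0,0.03],[0,0,0,0,0,0,0.03],[0.015,0,0,0,0,0,0.03],[0.01,0,0,0,0,0,0.03]]' 
python3 -m jog '[[0.01,0,0,0,0,0,0.03],[0.01,0,0,0,0,0,0.03],[0.01,0,0,0,0,0,0.03],[0.01,0,0,0,0,0,0.03],[0,0,0,0,0,0,0.03]]'
python3 -m jog '[[0.01,0,0,0,0,0,0.03],[0.01,0,0,0,0,0,0.03],[0.01,0,0,0,0,0,0.03],[0.01,0,0,0,0,0,0.03],[0,0,0,0,0,0,0.03]]'
```

```text
time_s: 22.1
eef_pos: [547.4, -70.2, 48.0]
ee_rot: [0.0, 0.745, 0.667, 0.0]
force: [-0.4, -0.2, -2.3]
grip_width: 0.45
grip_force: 35.8
time_s: 22.6
eef_pos: [551.7, -30.1, 47.5]
ee_rot: [-0.0, 0.745, 0.667, 0.0]
force: [0.3, -0.8, -2.4]
grip_width: 0.455
grip_force: 35.8
time_s: 23.1
eef_pos: [556.2, 9.7, 47.5]
ee_rot: [-0.0, 0.745, 0.667, 0.0]
force: [-0.2, -0.2, -2.1]
grip_width: 0.452
grip_force: 35.8
```

```bash
python3 -m jog '[[0.013,0,0,0,0,0,0.03],[0.013,0,0,0,0,0,0.03],[0.013,0,0,0,0,0,0.03],[0.013,0,0,0,0,0,0.03],[0.013,0,0,0,0,0,0.03]]' 
python3 -m jog '[[0.013,0,0,0,0,0,0.03],[0.013,0,0,0,0,0,0.03],[0.013,0,0,0,0,0,0.03],[0.013,0,0,0,0,0,0.03],[0.013,0,0,0,0,0,0.03]]' 
python3 -m jog '[[0.012,0,0,0,0,0,0.03],[0.007,0,0,0,0,0,0.03],[0,0,0,0,0,0,0.03],[0,0,0.0008,0,0,0,0.03],[0,0,0,0,0,0,0.03]]'
```

```text
time_s: 23.6
eef_pos: [563.4, 74.2, 47.5]
ee_rot: [-0.0, 0.745, 0.667, 0.0]
force: [1.1, -0.5, -2.4]
grip_width: 0.453
grip_force: 35.8
time_s: 24.1
eef_pos: [570.6, 138.6, 47.5]
ee_rot: [-0.0, 0.745, 0.667, -0.0]
force: [0.5, -0.3, -2.2]
grip_width: 0.448
grip_force: 35.8
time_s: 24.6
eef_pos: [572.6, 155.9, 46.6]
ee_rot: [-0.0, 0.745, 0.667, -0.0]
force: [0.3, 0.2, -1.1]
grip_width: 0.454
grip_force: 35.8
```

```bash
python3 -m jog '[[0,0,0,0,0,0,0.045],[0,0,0,0,0,0,0.06],[0,0,0,0,0,0,0.07],[0,0,0,0,0,0,0.07],[0,0,-0.03,0,0,0,0.07]]'
python3 -m jog '[[0,0,-0.04,0,0,0,0.0854],[0,0,-0.04,0,0,0,0.0854],[0,0,-0.04,0,0,0,0.0854],[-0.04,-0.006,0,0,0,0,0.0854],[-0.04,-0.006,0,0,0,0,0.0854]]' >/dev/null
python3 -m jog '[[-0.04,-0.006,0,0,0,0,0.0854],[-0.04,-0.006,0,0,0,0,0.0854],[-0.04,-0.006,0,0,0,0,0.0854],[-0.04,-0.006,0,0,0,0,0.0854],[-0.04,-0.007,0,0,0,0,0.0854]]' >/dev/null
python3 -m jog '[[-0.04,-0.006,0,0,0,0,0.0854],[-0.04,-0.006,0,0,0,0,0.0854],[-0.04,-0.006,0,0,0,0,0.0854],[-0.04,-0.007,0,0,0,0,0.0854],[-0.037,-0.006,0,0,0,0,0.0854]]' >/dev/null
python3 -m jog '[[0,0,0,0,0,0,0.0854],[0,0,0,0,0,0,0.0854]]'; python3 look.py w11
```

```text
time_s: 25.1
eef_pos: [570.7, 156.2, 73.9]
ee_rot: [-0.002, 0.745, 0.667, -0.003]
force: [0.0, 0.7, -0.1]
grip_width: 0.821
grip_force: 0.0
time_s: 26.8
eef_pos: [446.0, -309.7, 196.6]
ee_rot: [-0.0, 0.746, 0.666, 0.0]
force: [-0.1, 0.4, -0.1]
grip_width: 0.998
grip_force: 0.0
tcp [ 446.  -309.7  196.6]
[253.4 157.9] [240, 145, 28, 26, 553] z66 [ 449.6 -280.6] [132  82  61] tool d 29.33223669182956 0.2769372922892525
[334.9 185.5] [323, 174, 25, 24, 477] z66 [ 530.5 -319. ] [219 129  94] tool d 0.28593044120531025 85.03134153882924
[248.3 222.2] [231, 206, 33, 34, 787] z66 [ 436.  -350.6] [185  99  55] tool d -41.73474328171386 -5.323627385102326
[167.8 315.2] [164, 306, 9, 20, 80] z66 [ 319.9 -467.7] [118  65  47] tool d -171.1664202553957 -107.60746440743155
```

```bash
python3 -m jog '[[0.0292,0.0005,0,0,0,0,0.066],[0,0,0.04,0,0,0,0.066],[0,0,0.04,0,0,0,0.066],[0,0,0.03,0,0,0,0.066],[0,0,0.024,0,0,0,0.066]]' >/dev/null
python3 -m jog '[[0,0,0.012,0,0,0,0.066],[0,0,0.008,0,0,0,0.066],[0,0,0,0,0,0,0.066],[0,0,0,0,0,0,0.035],[0,0,0,0,0,0,0.03]]' 35
python3 -m jog '[[0,0,0,0,0,0,0.03],[0,0,0,0,0,0,0.03],[0,0,0,0,0,0,0.03],[0,0,0,0,0,0,0.03],[0,0,0,0,0,0,0.03]]'; python3 look.py w12 | head -4
```

```text
time_s: 27.85
eef_pos: [450.4, -280.8, 43.9]
ee_rot: [0.001, 0.745, 0.667, 0.0]
force: [-3.1, 3.7, 12.9]
grip_width: 0.457
grip_force: 34.0
time_s: 28.35
eef_pos: [450.4, -280.8, 44.0]
ee_rot: [0.001, 0.745, 0.667, 0.0]
force: [-1.3, 0.2, 5.5]
grip_width: 0.456
grip_force: 34.9
tcp [ 450.4 -280.8   44. ]
[253.8 276.7] [227, 258, 55, 39, 1656] z66 [ 451.4 -278.9] [125  74  54] tool d 2.031399256500342 0.7304800215679129
[ 32.1 336.7] [0, 304, 82, 80, 4348] z66 [ 323.5 -306.2] [113  62  44] tool d -39.281152840746735 -123.27449315962124
[418.8 312.3] [405, 305, 24, 19, 285] z66 [ 535.8 -311.8] [182 104  74] tool d -21.293930944961865 88.33470514506318
```

```bash
python3 -m jog '[[0,0,-0.004,0,0,0,0.03],[0,0,-0.01,0,0,0,0.03],[0,0,-0.016,0,0,0,0.03],[0.02,0.0076,0,0,0,0,0.03],[0.03,0.011,0,0,0,0,0.03]]' 
python3 -m jog '[[0.03,0.011,0,0,0,0,0.03],[0.03,0.011,0,0,0,0,0.03],[0.03,0.011,0,0,0,0,0.03],[0.03,0.011,0,0,0,0,0.03],[0.024,0.01,0,0,0,0,0.03]]'
python3 -m jog '[[0,0,0,0,0,0,0.03],[0,0,0,0,0,0,0.03]]'; python3 look.py w13|head -4
```

```text
time_s: 28.9
eef_pos: [474.3, -233.6, 74.1]
ee_rot: [0.001, 0.746, 0.666, 0.0]
force: [0.7, 0.3, -0.7]
grip_width: 0.453
grip_force: 35.4
time_s: 29.4
eef_pos: [544.3, -94.2, 73.6]
ee_rot: [0.0, 0.745, 0.667, 0.0]
force: [0.9, -0.3, -1.3]
grip_width: 0.453
grip_force: 35.4
time_s: 29.6
eef_pos: [543.7, -95.7, 73.2]
ee_rot: [0.0, 0.745, 0.667, 0.0]
force: [0.4, -0.3, -0.7]
grip_width: 0.45
grip_force: 35.4
tcp [543.7 -95.7  73.2]
[507.7 125.2] [501, 87, 11, 60, 344] z66 [684.8 -37.6] [96 62 50] tool d 73.2361388888733 133.8559209273248
[384.6 192.9] [368, 180, 32, 27, 484] z66 [621.2 -68.4] [169 117  79] tool d 35.624009083686026 73.97795612247944
[253.8 276.6] [227, 258, 55, 39, 1657] z66 [ 542.3 -115.6] [125  73  54] tool d -19.94760195232833 0.7490048198100672
```

```bash
python3 -m jog '[[0,0.0005,0.015,0,0,0,0.03],[0,0,0.010,0,0,0,0.03],[0,0,0,0,0,0,0.03],[0.015,0,0,0,0,0,0.03],[0.01,0,0,0,0,0,0.03]]' 
python3 -m jog '[[0.01,0,0,0,0,0,0.03],[0.01,0,0,0,0,0,0.03],[0.01,0,0,0,0,0,0.03],[0.01,0,0,0,0,0,0.03],[0,0,0,0,0,0,0.03]]'
python3 -m jog '[[0.01,0,0,0,0,0,0.03],[0.01,0,0,0,0,0,0.03],[0.01,0,0,0,0,0,0.03],[0.01,0,0,0,0,0,0.03],[0,0,0,0,0,0,0.03]]'
python3 -m jog '[[0.013,0,0,0,0,0,0.03],[0.013,0,0,0,0,0,0.03],[0.013,0,0,0,0,0,0.03],[0.013,0,0,0,0,0,0.03],[0.013,0,0,0,0,0,0.03]]' 
python3 -m jog '[[0.013,0,0,0,0,0,0.03],[0.010,0,0,0,0,0,0.03],[0.005,0,0,0,0,0,0.03],[0,0,0.0008,0,0,0,0.03],[0,0,0,0,0,0,0.03]]'
```

```text
time_s: 30.15
eef_pos: [547.1, -69.9, 48.2]
ee_rot: [0.0, 0.745, 0.667, 0.0]
force: [0.7, 0.2, -0.2]
grip_width: 0.454
grip_force: 35.5
time_s: 30.65
eef_pos: [551.4, -29.8, 47.7]
ee_rot: [-0.0, 0.745, 0.667, 0.0]
force: [0.3, -0.1, -1.4]
grip_width: 0.45
grip_force: 35.5
time_s: 31.15
eef_pos: [555.8, 9.9, 47.7]
ee_rot: [-0.0, 0.745, 0.667, 0.0]
force: [0.3, 0.3, -0.7]
grip_width: 0.453
grip_force: 35.5
time_s: 31.65
eef_pos: [563.0, 74.4, 47.7]
ee_rot: [0.0, 0.745, 0.667, 0.0]
force: [-0.1, 0.9, -1.5]
grip_width: 0.449
grip_force: 35.5
time_s: 32.15
eef_pos: [566.2, 101.0, 47.1]
ee_rot: [0.0, 0.745, 0.667, 0.0]
force: [-0.2, 3.5, 3.8]
grip_width: 0.45
grip_force: 35.8
```

```bash
python3 -m jog '[[0,0,0,0,0,0,0.045],[0,0,0,0,0,0,0.06],[0,0,0,0,0,0,0.07],[0,0,0,0,0,0,0.07],[0,0,-0.03,0,0,0,0.07]]'
python3 -m jog '[[0,0,-0.04,0,0,0,0.0854],[0,0,-0.04,0,0,0,0.0854],[0,0,-0.04,0,0,0,0.0854],[-0.04,0.001,0,0,0,0,0.0854],[-0.041,0.001,0,0,0,0,0.0854]]' >/dev/null
python3 -m jog '[[-0.041,0.001,0,0,0,0,0.0854],[-0.041,0.001,0,0,0,0,0.0854],[-0.041,0.001,0,0,0,0,0.0854],[-0.041,0.001,0,0,0,0,0.0854],[-0.041,0.001,0,0,0,0,0.0854]]' >/dev/null
python3 -m jog '[[-0.041,0.001,0,0,0,0,0.0854],[-0.041,0.001,0,0,0,0,0.0854],[-0.041,0.001,0,0,0,0,0.0854],[-0.041,0.001,0,0,0,0,0.0854],[0,0,0,0,0,0,0.0854]]' >/dev/null
python3 -m jog '[[0,0,0,0,0,0,0.0854],[0,0,0,0,0,0,0.0854]]'; python3 look.py w14
```

```text
time_s: 32.65
eef_pos: [564.1, 100.8, 74.1]
ee_rot: [-0.002, 0.745, 0.667, -0.003]
force: [0.7, 0.2, 0.5]
grip_width: 0.82
grip_force: 0.0
time_s: 34.35
eef_pos: [527.3, -346.5, 196.9]
ee_rot: [-0.0, 0.745, 0.667, 0.0]
force: [-0.4, -0.8, 0.1]
grip_width: 0.999
grip_force: 0.0
tcp [ 527.3 -346.5  196.9]
[253.9 159.3] [241, 147, 27, 26, 552] z66 [ 531.2 -318.9] [132  82  60] tool d 27.83351558323182 0.7710293380626507
[183.5 201.3] [164, 186, 35, 35, 775] z66 [ 451.8 -355.8] [177  95  55] tool d -17.471440224184633 -74.05141180969856
[110.9 368.2] [86, 346, 50, 38, 1270] z66 [ 300.4 -590.5] [114  60  40] tool d -267.4337062133182 -198.746329137003
```

```bash
python3 -m jog '[[0.0278,0.0006,0,0,0,0,0.08],[0,0,0.04,0,0,0,0.08],[0,0,0.04,0,0,0,0.08],[0,0,0.03,0,0,0,0.08],[0,0,0.024,0,0,0,0.08]]' >/dev/null
python3 -m jog '[[0,0,0.012,0,0,0,0.08],[0,0,0.008,0,0,0,0.08],[0,0,0,0,0,0,0.08],[0,0,0,0,0,0,0.035],[0,0,0,0,0,0,0.03]]' 35
python3 -m jog '[[0,0,0,0,0,0,0.03],[0,0,0,0,0,0,0.03],[0,0,0,0,0,0,0.03],[0,0,0,0,0,0,0.03],[0,0,0,0,0,0,0.03]]'; python3 look.py w15 | head -4
```

```text
time_s: 35.4
eef_pos: [531.3, -320.2, 44.1]
ee_rot: [0.001, 0.745, 0.667, 0.0]
force: [-0.1, 0.2, -1.1]
grip_width: 0.618
grip_force: 0.0
time_s: 35.9
eef_pos: [531.1, -320.2, 44.0]
ee_rot: [0.001, 0.745, 0.667, 0.0]
force: [-1.2, 1.4, 5.9]
grip_width: 0.452
grip_force: 35.2
tcp [ 531.1 -320.2   44. ]
[253.8 275. ] [227, 256, 55, 39, 1669] z66 [ 532.2 -317.3] [125  73  54] tool d 3.005653902985258 0.7383650372602669
[120.8 288.2] [103, 277, 37, 30, 297] z66 [ 464.2 -318. ] [144  78  44] tool d -5.308660430968723 -66.7805907360374
[131.3 325.9] [126, 320, 12, 13, 68] z66 [ 462.8 -342.9] [175  98  54] tool d -30.1490884425473 -65.38949366984598
```

```bash
python3 -m jog '[[0,0,-0.004,0,0,0,0.03],[0,0,-0.01,0,0,0,0.03],[0,0,-0.016,0,0,0,0.03],[0.02,-0.001,0,0,0,0,0.03],[0.03,-0.0016,0,0,0,0,0.03]]' 
python3 -m jog '[[0.03,-0.0016,0,0,0,0,0.03],[0.03,-0.0016,0,0,0,0,0.03],[0.03,-0.0016,0,0,0,0,0.03],[0.03,-0.0016,0,0,0,0,0.03],[0.03,-0.0016,0,0,0,0,0.03]]'
python3 -m jog '[[0.0243,-0.0014,0,0,0,0,0.03],[0,0,0,0,0,0,0.03],[0,0,0,0,0,0,0.03]]'; python3 look.py w16
```

```text
time_s: 36.45
eef_pos: [533.9, -270.7, 74.0]
ee_rot: [0.001, 0.746, 0.666, 0.0]
force: [-0.1, -0.2, -1.6]
grip_width: 0.45
grip_force: 35.4
time_s: 36.95
eef_pos: [542.5, -118.8, 73.6]
ee_rot: [0.0, 0.745, 0.667, 0.0]
force: [0.4, -0.6, -1.9]
grip_width: 0.452
grip_force: 35.4
time_s: 37.25
eef_pos: [544.0, -95.7, 73.5]
ee_rot: [0.0, 0.745, 0.667, 0.0]
force: [0.1, -0.5, -1.1]
grip_width: 0.449
grip_force: 35.4
tcp [544.  -95.7  73.5]
[16.1  3.5] [1, 0, 32, 9, 76] z66 [450.1  43.5] [106  82  59] tool d 128.03905831037557 -108.65748497108164
[507.5 124.1] [500, 84, 12, 63, 382] z66 [685.1 -37.1] [95 63 51] tool d 73.77735423927935 133.80427931688652
[384.3 192.8] [367, 180, 32, 27, 472] z66 [621.4 -68.4] [172 121  81] tool d 35.60316141857722 73.91869904250184
[253.8 275. ] [227, 256, 55, 39, 1670] z66 [ 542.7 -114.6] [127  74  55] tool d -18.90775275908656 0.7511679225758245
[ 15.2 357.3] [0, 332, 40, 52, 1516] z66 [ 358.9 -169.3] [111  62  44] tool d -93.53143685465331 -175.88549762356598
```

View pics/w16.png

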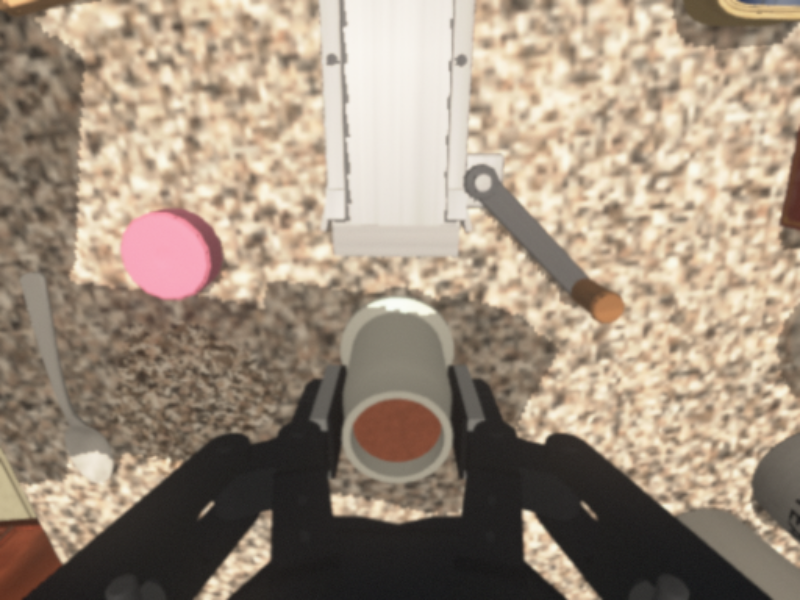

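The last pot is held upright and aligned at (397,430), and the latch is still wide open.

```bash
python3 -m jog '[[0,0.0003,0.015,0,0,0,0.03],[0,0,0.010,0,0,0,0.03],[0,0,0,0,0,0,0.03],[0.015,0,0,0,0,0,0.03],[0.01,0,0,0,0,0,0.03]]' 
python3 -m jog '[[0.01,0,0,0,0,0,0.03],[0.01,0,0,0,0,0,0.03],[0.01,0,0,0,0,0,0.03],[0.01,0,0,0,0,0,0.03],[0,0,0,0,0,0,0.03]]'
python3 -m jog '[[0.01,0,0,0,0,0,0.03],[0.01,0,0,0,0,0,0.03],[0.01,0,0,0,0,0,0.03],[0.01,0,0,0,0,0,0.03],[0,0,0,0,0,0,0.03]]'
python3 -m jog '[[0.012,0,0,0,0,0,0.03],[0.012,0,0,0,0,0,0.03],[0.01,0,0,0,0,0,0.03],[0,0,0.0008,0,0,0,0.03],[0,0,0,0,0,0,0.03]]' 
python3 -m jog '[[0,0,0,0,0,0,0.045],[0,0,0,0,0,0,0.06],[0,0,0,0,0,0,0.07],[0,0,0,0,0,0,0.07],[0,0,-0.03,0,0,0,0.07]]'
python3 -m jog '[[0,0,-0.04,0,0,0,0.07],[0,0,-0.04,0,0,0,0.0854],[0,0,-0.02,0,0,0,0.0854],[0,0,0,0,0,0,0.0854],[0,0,0,0,0,0,0.0854]]'
python3 look.py w17
```

```text
time_s: 37.8
eef_pos: [547.1, -69.9, 48.4]
ee_rot: [0.0, 0.745, 0.667, 0.0]
force: [-0.1, 0.7, -1.2]
grip_width: 0.455
grip_force: 35.5
time_s: 38.3
eef_pos: [551.3, -29.8, 47.9]
ee_rot: [-0.0, 0.745, 0.667, 0.0]
force: [-0.2, 0.3, -1.3]
grip_width: 0.455
grip_force: 35.5
time_s: 38.8
eef_pos: [555.7, 10.0, 47.9]
ee_rot: [-0.0, 0.745, 0.667, 0.0]
force: [-0.7, 0.5, -1.2]
grip_width: 0.456
grip_force: 35.5
time_s: 39.3
eef_pos: [559.5, 42.8, 47.2]
ee_rot: [0.0, 0.745, 0.667, 0.0]
force: [-0.5, -1.1, -1.1]
grip_width: 0.451
grip_force: 35.5
time_s: 39.8
eef_pos: [557.5, 42.5, 74.4]
ee_rot: [-0.003, 0.745, 0.667, -0.002]
force: [-0.1, 0.1, 0.7]
grip_width: 0.818
grip_force: 0.0
time_s: 40.3
eef_pos: [559.2, 42.4, 176.5]
ee_rot: [-0.0, 0.745, 0.667, -0.0]
force: [0.1, 0.1, -0.3]
grip_width: 0.997
grip_force: 0.0
tcp [559.2  42.4 176.5]
[127.   26.9] [118, 0, 19, 58, 117] z66 [473.8 194. ] [139 106  77] tool d 141.2473390681915 -101.73012160956445
[254.8  63.4] [238, 46, 34, 36, 962] z66 [573.3 155. ] [229 137 101] tool d 113.51481988817638 1.484608657455352
[92.1 61.9] [78, 56, 34, 20, 90] z66 [437.8 172.3] [201 153 109] tool d 115.69981465697806 -135.073369564921
[143.2  82.1] [136, 59, 15, 46, 72] z66 [477.1 151.5] [175 133  97] tool d 99.36602903446561 -93.7138616704344
[254.3 130.8] [239, 115, 32, 32, 775] z66 [566.7 100.1] [229 140 103] tool d 58.202215286805405 1.093649883992486
[128.3 140.7] [99, 120, 54, 42, 1496] z66 [451.5 104.3] [198 136  89] tool d 49.63607688904581 -113.90604083619105
[254.  191.3] [240, 179, 29, 25, 558] z66 [560.1  43.1] [190 113  84] tool d 0.7848140169263721 0.8317243117442655
[325.2 270.6] [320, 262, 11, 19, 128] z66 [626.6 -55.7] [99 72 51] tool d -89.96835599202207 77.8487440526052
[101.5 371.4] [86, 350, 32, 34, 595] z66 [ 335.9 -181. ] [101  55  41] tool d -246.72956623078903 -197.11387339433318
```

```bash
python3 - <<'E'
from h import *
np.set_printoptions(suppress=True,precision=1)
d=np.load("pics/w16.npz");T=d["T"]
f=lambda pts,z: ray("wrist",np.array(pts)*.64,z,T)[:,:2]
print("knob",f([(609,303)],43),"box bottom/top",f([(785,225)],0),f([(785,225)],60),f([(797,130)],60),"tin",f([(690,20),(730,45)],0))
pv=np.array([589.9,-25.2]);k=f([(609,303)],43)[0]-pv
print("theta",np.arctan2(-k@u,k@v),np.linalg.norm(k))
d=np.load("pics/w17.npz");T=d["T"];T[:2,3]=[559.2,42.4];p=T[:2,3]
for th,lag in [(2.4,34),(2.4,21),(2.1,21),(1.8,21),(1.5,21),(1.2,21),(.9,20),(.6,19),(.3,18),(0.0,18),(-.1,18)]:
    k=pv+72*(np.cos(th)*v-np.sin(th)*u); t=-np.sin(th)*v-np.cos(th)*u
    q=k+lag*t; dd=q-p; print(th,q,"tool d",dd@T[:2,0],dd@T[:2,1]); p=q
cv2.imwrite("pics/w17c.png",d["im"][:,:,::-1])
E
```

```text
knob [[636.1 -79. ]] box bottom/top [[745.8 -64.6]] [[689.9 -49. ]] [[688.2 -16.9]] tin [[687.1  31.2]
 [706.1  19.8]]
theta 2.3974411433122373 70.91437084558062
2.4 [662.7 -57.5] tool d -87.80740688906306 113.92000911987614
2.4 [652.8 -66. ] tool d -9.531901053452778 -8.839843630196674
2.1 [638.  -82.8] tool d -18.32210482950966 -12.913748959204241
1.8 [618.8 -94.4] tool d -13.687500863185607 -17.75152705906067
1.5 [597.1 -99.9] tool d -7.8302332095692275 -21.003614115238257
1.2 [574.7 -98.6] tool d -1.2735141437435575 -22.379510876540852
0.9 [553.  -90.2] tool d 6.0233827017283605 -22.535799356793778
0.6 [534.9 -75.4] tool d 12.616518402487642 -19.529306607361434
0.3 [522.4 -56. ] tool d 17.952668230168886 -14.658706640333762
0.0 [516.3 -34.7] tool d 20.525646659244327 -8.408986255228537
-0.1 [515.7 -27.3] tool d 7.286637933648437 -1.392487939828381
```

View pics/w17c.png

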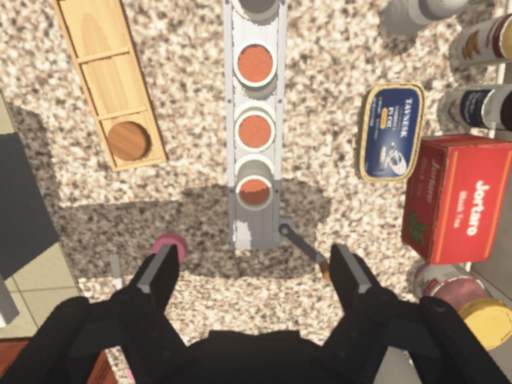

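Four open pots stand in the lane at (254,190), (254,131), (255,63) and (255,5), and the cap is in the tray at (128,140). The latch bar runs from (285,230) to (328,272). The box at (404,245) leaves room for the push.

```bash
python3 -m jog '[[-0.022,0.028,0,0,0,0,0.05],[-0.022,0.029,0,0,0,0,0],[-0.022,0.029,0,0,0,0,0],[-0.022,0.028,0,0,0,0,0],[0,0,0.03,0,0,0,0]]' >/dev/null
python3 -m jog '[[0,0,0.03,0,0,0,0],[0,0,0.03,0,0,0,0],[0,0,0.03,0,0,0,0],[0,0,0.02,0,0,0,0],[0,0,0,0,0,0,0]]' 
python3 -m jog '[[-0.005,-0.005,0,0,0,0,0],[-0.005,-0.004,0,0,0,0,0],[-0.009,-0.0065,0,0,0,0,0],[-0.009,-0.0065,0,0,0,0,0],[-0.007,-0.009,0,0,0,0,0]]' 
python3 -m jog '[[-0.007,-0.009,0,0,0,0,0],[-0.004,-0.0105,0,0,0,0,0],[-0.004,-0.0105,0,0,0,0,0],[-0.0005,-0.011,0,0,0,0,0],[-0.0005,-0.011,0,0,0,0,0]]'
```

```text
time_s: 41.35
eef_pos: [660.6, -57.1, 32.3]
ee_rot: [-0.004, 0.745, 0.667, -0.002]
force: [-1.9, 0.1, 0.5]
grip_width: -0.001
grip_force: 0.0
time_s: 41.85
eef_pos: [627.9, -90.1, 37.8]
ee_rot: [0.001, 0.745, 0.667, 0.0]
force: [1.1, 1.6, 0.5]
grip_width: 0.005
grip_force: 0.5
time_s: 42.35
eef_pos: [574.4, -99.9, 37.8]
ee_rot: [0.001, 0.746, 0.666, 0.0]
force: [1.6, 0.7, -1.0]
grip_width: 0.001
grip_force: 0.8
```

```bash
python3 -m jog '[[0.003,-0.0112,0,0,0,0,0],[0.003,-0.0112,0,0,0,0,0],[0.0063,-0.0098,0,0,0,0,0],[0.0063,-0.0098,0,0,0,0,0],[0,0,0,0,0,0,0]]' 
python3 -m jog '[[0.009,-0.0073,0,0,0,0,0],[0.009,-0.0073,0,0,0,0,0],[0.007,-0.003,0,0,0,0,0],[0.006,-0.002,0,0,0,0,0],[0,0,0,0,0,0,0]]'
python3 -m jog '[[0.004,-0.001,0,0,0,0,0],[0.002,0,0,0,0,0,0],[0,0,0,0,0,0,0]]'
```

```text
time_s: 42.85
eef_pos: [534.3, -76.1, 37.7]
ee_rot: [0.0, 0.745, 0.667, -0.0]
force: [-0.0, 0.9, 0.8]
grip_width: 0.004
grip_force: 0.0
time_s: 43.35
eef_pos: [518.9, -42.1, 37.1]
ee_rot: [-0.0, 0.745, 0.667, -0.0]
force: [0.5, 0.1, -0.1]
grip_width: -0.004
grip_force: 0.0
time_s: 43.65
eef_pos: [518.8, -36.7, 37.0]
ee_rot: [-0.0, 0.745, 0.667, -0.0]
force: [0.0, 0.0, -0.2]
grip_width: -0.001
grip_force: 0.0
```

```bash
for i in 1; do python3 -m jog '[[0.002,0,0,0,0,0,0],[0.002,0,0,0,0,0,0],[0,0,0,0,0,0,0]]'; python3 -m jog '[[0.002,0,0,0,0,0,0],[0.002,0,0,0,0,0,0],[0,0,0,0,0,0,0]]'; done; python3 look.py w18 | head -1
```

```text
time_s: 43.95
eef_pos: [519.0, -35.6, 37.1]
ee_rot: [0.001, 0.745, 0.667, -0.002]
force: [-5.1, -18.2, 0.4]
grip_width: 0.002
grip_force: 9.4
time_s: 44.25
eef_pos: [519.2, -34.7, 37.2]
ee_rot: [0.003, 0.745, 0.668, -0.004]
force: [-10.4, -39.1, -0.5]
grip_width: -0.0
grip_force: 20.1
tcp [519.2 -34.7  37.2]
```

View pics/w18.png

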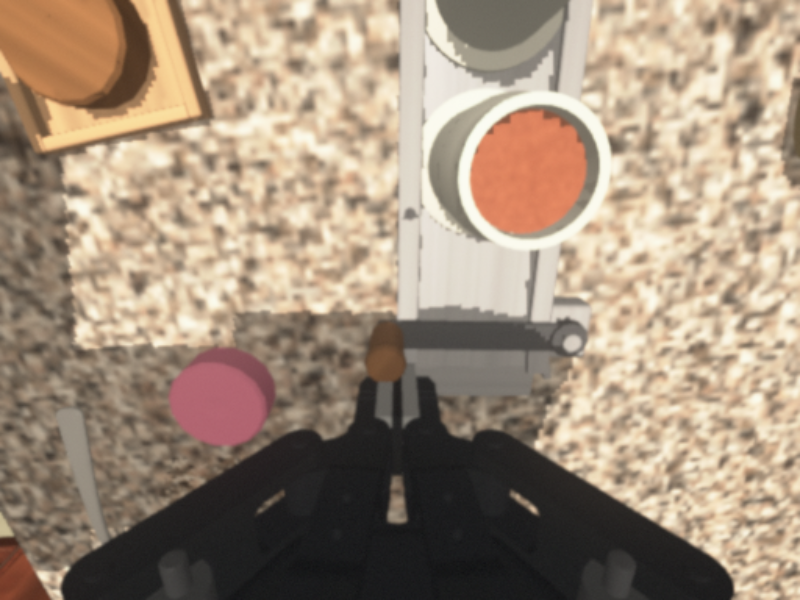

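The latch bar is square across the slot, with the knob at (386,355) against the closed stop (39 N reaction). The pots and their feet sit under the lips. I back off and do a final check.

```bash
python3 -m jog '[[-0.01,0,0,0,0,0,0],[-0.02,0,0,0,0,0,0],[0,0,-0.03,0,0,0,0],[0,0,-0.04,0,0,0,0],[0,0,-0.04,0,0,0,0]]' >/dev/null
python3 -m jog '[[0,0,-0.04,0,0,0,0],[-0.03,-0.03,-0.03,0,0,0,0],[-0.03,-0.03,0,0,0,0,0],[0,0,0,0,0,0,0],[0,0,0,0,0,0,0]]'; python3 look.py w19 | head -1
```

```text
time_s: 45.3
eef_pos: [451.2, -111.0, 216.1]
ee_rot: [0.0, 0.746, 0.666, 0.0]
force: [0.2, -1.4, 0.1]
grip_width: 0.002
grip_force: 0.0
tcp [ 451.2 -111.   216.1]
```

View pics/w19.png

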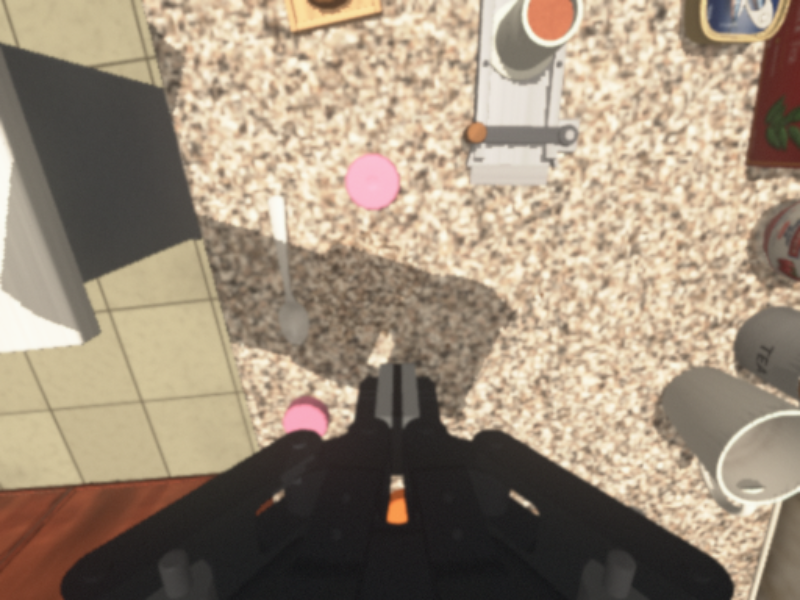

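The latch stays closed, square between (477,132) and (570,135). The pots stand behind it, and the spoon and mug have not moved.

```bash
python3 -c "
from rig import finish_job
print(finish_job())"
```

```text
the job is handed in; nothing more can be done
None
```

The job is handed in: the only cap lies flat in the tray, all four open pots stand in the rail behind the fully closed latch, and the mug, tin and teaspoon were left undisturbed, all in about 45 s of the 210 s allowed.

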